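# Show the knife to the work lamp

## Robot

A 6-joint arm with a two-finger parallel gripper is mounted at the origin on the work surface. World frame = base frame: x ahead of the robot, y to its left, z up, the work surface at z = 0. Lengths are in mm, angles in degrees, forces in N, time in s.
With the tool pointing down it reaches from about 300 to 850 mm from the base axis. Payload 4.2 kg.
Tool frame: the origin (TCP) lies midway between the tips of the shut fingers; the grasp point (between the pads) lies 19 mm behind it; z points along the fingers, y is the line along which they close (so a half turn about z gives the same grasp; the last joint's range is limited). The gripper opens to 91 mm and grips with 3 to 60 N. Pads are 32 mm wide; open, the fingers measure 118 mm over their backs; the gripper's body (76 mm by 178 mm) begins 60 mm behind the grasp point.
Start: joints at [-68.87, 18.312, 89.639, -0, 72.044, -1.146], TCP at [217.974, -532.1, 213.976] pointing down, gripper open.
Joint ranges: [-177.97, 177.97], [-48.28, 115.42], [12.27, 149.76], [-77.06, 257.06], [2.81, 150.46], [-146.56, 146.56]. Speed limits (degrees/s): [147.25, 147.25, 180, 180, 180, 180].

## Interface

Orientations are given as [roll, pitch, yaw] about the fixed x, y, z axes, in that order (R = Rz(yaw) Ry(pitch) Rx(roll)).
In Python, from workcell import env gives the robot as it stands.
- The arm moves only by the shell command python3 -m jog 'ROWS' [FORCE]. ROWS is a JSON object of lists of equal length, an entry for each row: "jaw": the finger opening in mm, from 0 to 91.2; "slide": the shift along the tool's x, y, z in units of 30 mm (1.0 is 30 mm), a list of three; "spin": the turn about the tool's z in units of 8 degrees (1.0 is 8 degrees). In form: {"jaw": [jaw, ...], "slide": [[dx, dy, dz], ...], "spin": [spin, ...]}. A call has 1 to 10 rows; each row shifts and turns the commanded pose from where the row before left it, along the tool's axes as they then stand; what a row does not reach is not made up. A row lasts 1/10 s, in which the tool goes at most 50 mm and 8.59 degrees, less where a joint would pass 70% of its speed; a pose out of reach is approached as far as the arm can. A call is refused whole if a number of a shift passes 1 or a number of a turn 1, either way. A call with a gripper value outside its range is refused whole. The fingers move at their own pace and stop on an object; FORCE is the grip in N (left out, the last holds). Time passes only in rows, so rows that do not move let the fingers close. It gives the time, the measured TCP pose, the force, the opening and the grip force at its end, in the units of the state.
- env.state(): the state, without advancing time (a new reading comes with each control period).
- env.grab_frame(name): name is "scene" or "side" or "wrist"; returns the picture (384x512x3 uint8, red, green, blue); there is no depth.
- env.camera_model(name): a dict with "fx", "fy", "cx", "cy" (pixels), "D" ([k1, k2, p1, p2, k3] as OpenCV has them; the pictures are not rectified), "camera_from_world" (4x4, takes a point from world to camera coordinates). Camera axes: x right, y up, looking along -z (the intrinsics and any distortion apply to the point x, -y, -z); pixel columns grow to the right and rows downward; lengths in mm; the calibration is good to about 2 mm. A picture is of the moment at which its call begins: read the wrist's pose just before it. camera_model takes no time and is no camera call; for the wrist camera it gives the pose at the moment of the call.
- env.job_done(): hands the job in; it is judged then, once.
The state is a dict: "time_s": time; "qpos": joint angles; "qvel": joint speeds; "effort": joint torques, N m; "ee_pos": TCP position; "ee_rot": TCP orientation; "force": force on the tool from outside, world axes, zero at the start; "torque": the same for the moment, N m; "gripper_width": finger opening in mm; "gripper_force": force on a finger pad.
Only numpy, scipy, OpenCV 4.12 (cv2) and the standard library are available. Lean on these libraries where they do the work, as an engineer would, in place of code of your own. Each camera call takes 0.05 s, during which the arm holds its last target. There are 200 camera calls.

## Task

A colleague wants to check the kitchen knife for nicks. First slide the lamp's dimmer all the way to full (the thick end of its wedge mark), then draw the knife - the one with the flat-sided handle - out of the knife block and hold it still in the light: point straight down, the flat of the blade square to the lamp, the middle of the blade straight out from the centre of the lamp's face and 12 cm away from it. Finish while holding it there: do not let go or put it down; leave the other two tools in the block and the mug as they are, and the dimmer at full.

Things in the scene. Friction and masses are not known exactly. Their poses are not given: they have to be found in the camera images.
- knife: Knife, 140 g. Origin where handle meets blade; z to the butt, y across the flats, x across the width. Handle 110 mm long (+z), 28 wide, 20 thick, flat-sided, black, steel collar and butt cap. Blade 110 mm (-z), 26 wide, 3 thick. Starts in any of the block's slots, leaning about 28 degrees to the block's -x, collar on the block's top; loose, pulls out along its z, clear after 110 mm.
- knife_mid (a point): Middle of the knife's blade, on its centre plane: 55 mm along -z from knife, same axes as the knife.
- knife_tip (a point): Point of the knife: 110 mm along -z from knife, same axes as the knife.
- block: Wooden knife block fixed to the counter, 200 mm wide (y), 131 mm deep (x -67 to 64 mm), its top sloping from 168 mm high at the back to 136 mm in front. Origin on the counter under it; yaw varies. Three equal slots side by side 65 mm apart (at y = -65, 0, 65 mm), each 31 x 8 mm and 125 mm deep, leaning 25 degrees towards -x; the top face is square to the slots.
- steel: Honing steel standing in another slot of the block: round, waisted black handle 98 mm long, up to 30 mm thick, with a steel hanging ring on its end (up to 118 mm). Origin where handle and shank meet, z along the handle to its end. Leave it alone.
- fork: Carving fork standing in the third slot: slim round black handle, 82 mm long, 28 mm collar, otherwise 14 to 18 mm thick. Origin where handle and shank meet, z along the handle to its end. Leave it alone.
- lamp: Work lamp fixed to the counter: round foot, radius 70 mm, 18 mm high, origin under its centre, z up. A stem behind carries a round head, radius 48 mm, its centre line level, 180 mm above the counter, shining along the lamp's -x; the head's flat white face is at x = -20 mm. Yaw varies.
- lamp_spot (a point): Point in the air where the blade's middle must be: on the centre line of the lamp's head, 120 mm in front of its face (lamp frame: x = -140, y = 0, z = 180 mm), same axes as the lamp.
- dimmer (a joint): The dimmer's slide in metres: 0 = off end (thin end of the wedge), 0.08 = full (end stop at the thick end). Grows along +y of dimmer_base. About 1.5 N friction, stays where it is left.
- dimmer_base: White dimmer housing fixed to the counter, 70 mm (x, from -27 to 43 mm) by 130 mm (y), 14 mm high; origin on the counter below the middle of its track; the track runs along y at x = 0; a printed wedge of nine bars beside the track grows towards +y. Yaw varies.
- dimmer_top (a point): Centre of the top of the dimmer's black grip, a block 28 mm (x) by 20 mm (y) and 40 mm tall; its top is 54.5 mm above the counter. Same axes as the housing.
- mug: White mug, 85 mm high, radius 38 mm, loose on the counter; origin at the centre of its underside. Leave it alone.
There are look-alikes about, which are no part of the job. What is shaped like the knife but blue is not meant.

How it is judged:
By the outcome, as a careful person would: the job done as asked, in the order asked, and still so for the second after the job is handed in, while the arm keeps its last pose, push and grip.
It also fails if it takes over 54 s, if anything falls off the work surface, if the arm or the gripper's body presses on something with over 40 N, if the wrist force passes 120 N, or if a joint passes its speed limit or range.

## Working session

There is one attempt and no reset: what is moved stays moved. The work goes in short steps, Python scripts to look and compute and a shell command to move; the robot and the scene stay as the last step left them, time stands still between calls to the robot, and variables do not carry over. Pictures are saved under pics/ and viewed, at most 10 in all, crops included, and the job is handed in when it is done.

```bash
ls; mkdir -p pics
cat > h.py <<'E'
import numpy as np, cv2
from workcell import env
from scipy.spatial.transform import Rotation as Ro
def snap(name,fn=None):
    m=env.camera_model(name); im=env.grab_frame(name)
    if fn: cv2.imwrite('pics/'+fn,im[:,:,::-1])
    return im,m
def ray(m,px):
    K=np.array([[m['fx'],0,m['cx']],[0,m['fy'],m['cy']],[0,0,1.]])
    u=cv2.undistortPoints(np.array([[px]],float),K,np.array(m['D'],float),None,None,None)[0,0]
    T=np.array(m['camera_from_world']); R=T[:3,:3]
    d=R.T@np.array([u[0],-u[1],-1.]); return -R.T@T[:3,3], d/np.linalg.norm(d)
def onz(m,px,z):
    o,d=ray(m,px); return o+d*(z-o[2])/d[2]
def tri(obs):
    A=0;b=0
    for m,p in obs:
        o,d=ray(m,p);P=np.eye(3)-np.outer(d,d);A=A+P;b=b+P@o
    x=np.linalg.solve(A,b); return x,[round(float(np.linalg.norm(np.cross(x-ray(m,p)[0],ray(m,p)[1]))),1) for m,p in obs]
def proj(m,X):
    K=np.array([[m['fx'],0,m['cx']],[0,m['fy'],m['cy']],[0,0,1.]])
    T=np.array(m['camera_from_world']); c=T[:3,:3]@np.array(X,float)+T[:3,3]
    return cv2.projectPoints(np.array([[c[0],-c[1],-c[2]]]),np.zeros(3),np.zeros(3),K,np.array(m['D'],float))[0].ravel()
E
python3 - <<'E'
from h import *
a,m1=snap('scene','scene.png');b,m2=snap('side','side.png');c,m3=snap('wrist','wrist.png')
for n,m in zip('abc',(m1,m2,m3)):
    o,d=ray(m,(256,192));print(n,o.round(),d.round(2),m['fx'])
cv2.imwrite('pics/all.png',cv2.resize(np.vstack([np.hstack([a,b])]),None,fx=.78,fy=.78)[:,:,::-1])
E
```

```text
pics
a [949. 607. 729.] [-0.49 -0.62 -0.61] 385.8041044625309
b [283. 594. 798.] [ 0.23 -0.61 -0.76] 359.3714279979612
c [ 286. -504.  384.] [-0.25 -0.1  -0.96] 273.82056068504403
```

View pics/scene.png

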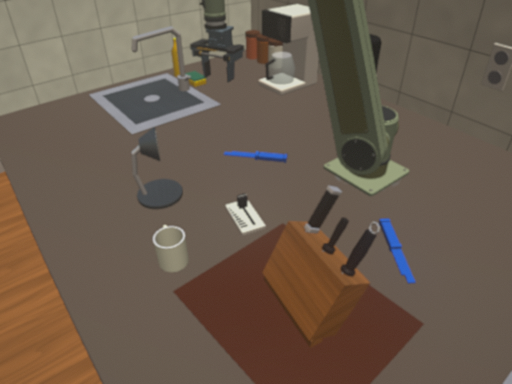

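View pics/side.png

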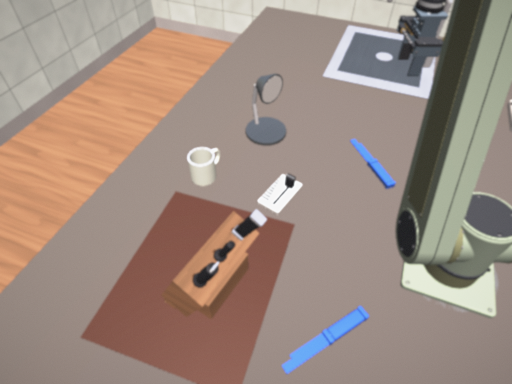

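The scene shows three tools in the block. At (322,208) is a wide handle with a steel cap, at (338,235) a slim one (fork), and at (362,248) one with a ring (steel). The blue look-alikes are at (257,155) and (396,250). The lamp is at (155,170), the dimmer at (244,212) and the mug at (171,250). The side view shows the same: capped handle (250,225), fork (226,252), steel (207,272). The black, flat, capped handle fits the knife, and I'll confirm it in an enlarged crop.

Run:
```python
import cv2,numpy as np
s=cv2.imread('pics/scene.png');d=cv2.imread('pics/side.png')
f=lambda im,x,y,w,h:cv2.resize(im[y:y+h,x:x+w],(400,300),interpolation=cv2.INTER_CUBIC)
cv2.imwrite('pics/crop.png',np.vstack([np.hstack([f(s,260,180,140,105),f(d,160,200,120,90)]),np.hstack([f(s,210,180,80,60),f(d,250,160,64,48)])]))
cv2.imwrite('pics/lamp.png',np.hstack([f(s,110,120,120,90),f(d,220,60,120,90)]))
```

```text
(no output)
```

View pics/crop.png

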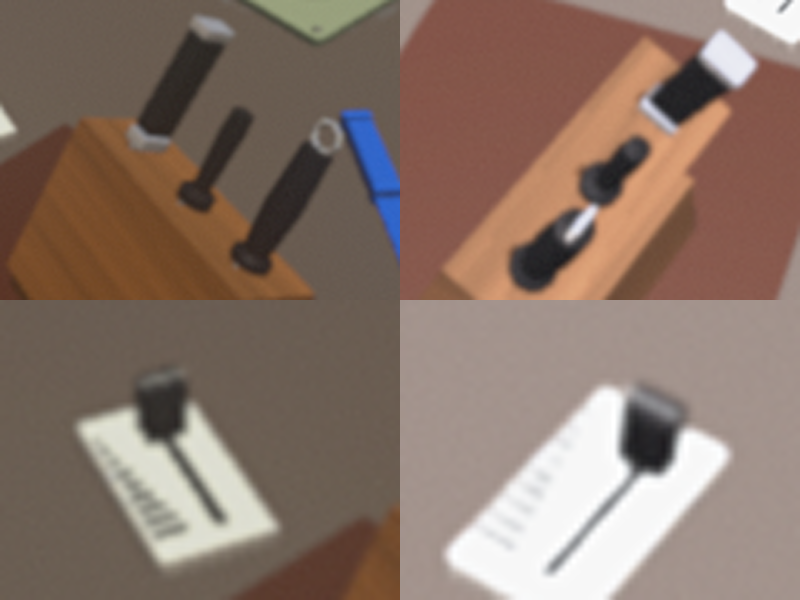

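View pics/lamp.png

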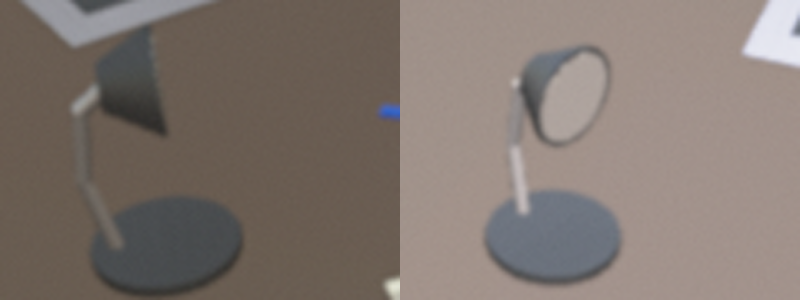

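The crop confirms the flat-sided, black handle with steel collar and cap as the knife, at scene (322,208), in an end slot. The fork is in the middle and the steel with its ring is at the other end. The dimmer grip, top at scene (242,195), stands at the thin end, and the thick end points towards the block. The lamp face is at side (272,89), roughly facing the robot's side.

Run:
```python
from h import *
s=cv2.imread('pics/scene.png');d=cv2.imread('pics/side.png')
m1,m2=env.camera_model('scene'),env.camera_model('side')
def white(im,m,x,y,w,h,t):
    g=im[y:y+h,x:x+w].astype(int); k=(g.min(2)>t).astype(np.uint8)
    k=cv2.morphologyEx(k,cv2.MORPH_CLOSE,np.ones((5,5)))
    c=max(cv2.findContours(k,0,2)[0],key=cv2.contourArea).reshape(-1,2)+[x,y]
    P=np.array([onz(m,p,14)[:2] for p in c],np.float32)
    r=cv2.minAreaRect(P); print('housing',np.round(r[0],1),np.round(r[1],1),round(r[2],1), cv2.boxPoints(r).round(0).tolist())
white(s,m1,215,190,60,50,140);white(d,m2,250,165,60,50,190)
S=lambda x,y,ox,oy,k:(x/k+ox-.5+.5/k,y/k+oy-.5+.5/k)
kA=400/140;kB=400/120;kC=5;kD=6.25
A=lambda x,y:S(x,y,260,180,kA);B=lambda x,y:S(x-400,y,160,200,kB)
C=lambda x,y:S(x,y-300,210,180,kC);D=lambda x,y:S(x-400,y-300,250,160,kD)
L=lambda x,y:S(x,y,110,120,kB);M=lambda x,y:S(x-400,y,220,60,kB)
def p(n,a,b):
    x,r=tri([(m1,a),(m2,b)]);print(n,x.round(1),r);return x
p('grip top',C(161,375),D(655,400))
b=p('butt',A(213,26),B(729,59))
c=p('collar',A(149,138),B(659,112))
v=b-c;print(np.linalg.norm(v),v/np.linalg.norm(v),np.degrees(np.arctan2(v[1],v[0])),np.degrees(np.arccos(v[2]/np.linalg.norm(v))))
p('fork base',A(196,196),B(602,185));p('steel base',A(251,259),B(537,264));p('ring',A(326,136),B(580,225))
f=p('face',L(158,80),M(576,96));
p('foot',L(168,243),M(553,233))
print(onz(m1,L(168,243),18),onz(m2,M(553,233),18))
print('mug',onz(m1,(171,234),85),onz(m2,(202,156),85))
print(env.state()['time_s'])
```

```text
housing [463.7 -60.2] [132.4  70.7] 75.7 [[413.0, -116.0], [482.0, -133.0], [514.0, -5.0], [446.0, 13.0]]
housing [460.3 -58.9] [140.7  75.5] 76.6 [[407.0, -119.0], [481.0, -136.0], [513.0, 1.0], [440.0, 18.0]]
grip top [443.8 -97.4  54. ] [0.4, 0.4]
butt [425.3 207.4 244.9] [0.1, 0.1]
collar [474.1 201.5 157.4] [0.8, 0.8]
100.30075307580353 [-0.48641372  0.05872903  0.8717526 ] 173.11549853932675 29.337054193567283
fork base [486.3 261.6 151.9] [0.1, 0.1]
steel base [499.1 324.2 150.1] [1.4, 1.4]
ring [457.2 334.7 245.8] [0.5, 0.5]
face [ 581.4 -310.6  176.3] [1.1, 1.1]
foot [ 599.5 -313.5    7.8] [1.1, 1.1]
[ 604.74144104 -298.7538884    18.        ] [ 595.85542331 -303.51319088   18.        ]
mug [693.26910778 -48.12416623  85.        ] [695.47334649 -46.46227193  85.        ]
0.15
```

```bash
cat >> h.py <<'E'
def need(xyz,ydir=None):
    "shift in row units (tool axes now) and spin units to bring TCP to xyz with tool y at angle ydir (mod 180)"
    st=env.state();p=np.array(st['ee_pos']);R=Ro.from_euler('xyz',st['ee_rot'],degrees=True).as_matrix()
    ya=np.degrees(np.arctan2(R[1,1],R[0,1]))
    print('t',round(st['time_s'],2),'tcp',p.round(1),'x',R[:,0].round(3),'y',R[:,1].round(3),'yang',round(ya,1),'q6',round(st['qpos'][5],1),'w',round(st['gripper_width'],1))
    if xyz is not None: print('slide units',(R.T@(np.array(xyz)-p)/30).round(3))
    if ydir is not None:
        d=(ydir-ya+90)%180-90; print('spin units',round(-d/8,3),'(tool z down)')
E
python3 - <<'E'
from h import *
need([480,-310,290],-14)
m=env.camera_model('wrist');T=np.linalg.inv(np.array(m['camera_from_world']));st=env.state()
R=Ro.from_euler('xyz',st['ee_rot'],degrees=True).as_matrix()
print('cam in tool',R.T@(T[:3,3]-st['ee_pos']),'view dir in tool',R.T@-T[:3,2])
E
```

```text
t 0.15 tcp [ 217.9 -531.8  213.3] x [0.925 0.379 0.   ] y [ 0.379 -0.925 -0.001] yang -67.7 q6 -1.1 w 91.2
slide units [10.888 -3.531 -2.55 ]
spin units -6.715 (tool z down)
cam in tool [ 7.39297948e+01  6.71696235e-02 -1.70987406e+02] view dir in tool [-2.62861488e-01 -8.87026321e-05  9.64833576e-01]
```

```bash
python3 -m jog '{"jaw":[60,60,60,60,60,60,60,60,60,60],"slide":[[1,0,-0.6],[1,-0.3,-0.6],[1,-0.4,-0.6],[1,-0.4,-0.6],[1,-0.4,-0.15],[1,-0.4,0],[1,-0.4,0],[1,-0.4,0],[1,-0.4,0],[1,-0.4,0]],"spin":[0,0,0,0,0,0,0,0,0,0]}' && python3 -m jog '{"jaw":[60,60,60],"slide":[[0.89,-0.03,0],[0,0,0],[0,0,0]],"spin":[0,0,0]}'
python3 - <<'E'
from h import *
need([480,-310,290])
im,m=snap('wrist','w1.png')
import pickle;pickle.dump(m,open('w1.pkl','wb'))
E
```

```text
time_s: 1.15
ee_pos: [456.5, -320.1, 290.2]
ee_rot: [-180.0, 0.0, 22.3]
force: [0.4, 0.1, -0.2]
gripper_width: 60.1
gripper_force: 0.0
time_s: 1.45
ee_pos: [480.0, -310.0, 289.9]
ee_rot: [-180.0, 0.1, 22.3]
force: [-0.6, -0.5, -0.5]
gripper_width: 59.6
gripper_force: 0.0
t 1.45 tcp [ 480.  -310.   289.9] x [ 0.925  0.38  -0.001] y [ 0.38  -0.925 -0.001] yang -67.7 q6 33.7 w 59.6
slide units [ 0.002 -0.001 -0.002]
```

View pics/w1.png

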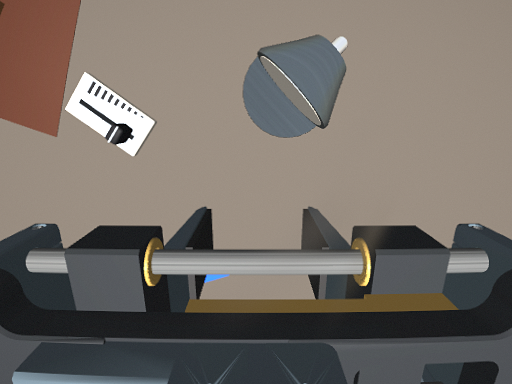

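The wrist view from above shows the lamp with its face edge running from about (260,53) to (326,127) and its round foot, centred near (287,93). The dimmer is at (110,115), with its grip at (120,133) at the thin end.

Run:
```python
from h import *
import pickle
from scipy.optimize import least_squares
m=pickle.load(open('w1.pkl','rb'));im=cv2.imread('pics/w1.png').astype(int)
sub=im[20:150,230:360]; blue=(sub[:,:,0]>sub[:,:,2]+3).astype(np.uint8)
blue=cv2.morphologyEx(blue,cv2.MORPH_OPEN,np.ones((3,3)))
c=max(cv2.findContours(blue,0,1)[0],key=cv2.contourArea).reshape(-1,2)+[230,20]
# foot arc: left/bottom part of the outline
P=np.array([onz(m,p,18)[:2] for p in c if p[0]<285 and p[1]>70 or (p[1]>127 and p[0]<305)])
r=least_squares(lambda q:np.hypot(*(P-q[:2]).T)-q[2],[600,-310,70],loss='soft_l1').x
print('foot',r.round(1),len(P))
# face: non-blue hole inside the outline
fill=np.zeros(sub.shape[:2],np.uint8);cv2.drawContours(fill,[c-[230,20]],-1,1,-1)
f=cv2.morphologyEx(((fill==1)&(blue==0)).astype(np.uint8),cv2.MORPH_OPEN,np.ones((2,2)))
n,l,s,ce=cv2.connectedComponentsWithStats(f);i=1+np.argmax(s[1:,4]);print(s[i],ce[i]+[230,20])
fc=cv2.findContours((l==i).astype(np.uint8),0,1)[0][0]
e=cv2.fitEllipse(fc);print('ell',np.array(e[0])+[230,20],e[1:])
a=np.radians(e[2]+90);u=np.array([np.cos(a),np.sin(a)])*max(e[1])/2;cc=np.array(e[0])+[230,20]
A,B=[onz(m,cc+k*u,180)[:2] for k in(-1,1)];d=B-A
print('ends',A.round(1),B.round(1),'len',np.hypot(*d),'mid',(A+B)/2,'normal ang',np.degrees(np.arctan2(d[1],d[0]))%180+90)
for p in [((260,53),(326,127))]:
    A,B=[onz(m,q,180)[:2] for q in p];d=B-A;print('hand',A,B,np.hypot(*d),(A+B)/2,np.degrees(np.arctan2(d[1],d[0]))%180+90)
ms=env.camera_model('side');print('face tri',tri([(m,cc),(ms,(272.4,88.5))]))
# dimmer
k=cv2.morphologyEx((im[60:165,55:170].min(2)>200).astype(np.uint8),cv2.MORPH_CLOSE,np.ones((9,9)))
h=max(cv2.findContours(k,0,1)[0],key=cv2.contourArea).reshape(-1,2)+[55,60]
R=cv2.minAreaRect(np.array([onz(m,p,14)[:2] for p in h],np.float32));print('housing',R,cv2.boxPoints(R))
```

```text
foot [ 618.9 -291.2    5.8] 4Traceback (most recent call last):
  File "<stdin>", line 15, in <module>
    return _wrapfunc(a, 'argmax', axis=axis, out=out, **kwds)
    return bound(*args, **kwds)
ValueError: attempt to get argmax of an empty sequence
```

```bash
cat > lamp.py <<'E'
from h import *
import pickle
from scipy.optimize import least_squares
m=pickle.load(open('w1.pkl','rb'));im=cv2.imread('pics/w1.png').astype(int)
for x,y in [(200,100),(260,100),(290,130),(310,60),(290,92),(330,100)]: print((x,y),im[y,x])
sub=im[20:150,230:360]; blue=(sub[:,:,2]-sub[:,:,0]<8).astype(np.uint8)
blue=cv2.morphologyEx(blue,cv2.MORPH_OPEN,np.ones((2,2)))
c=max(cv2.findContours(blue,0,1)[0],key=cv2.contourArea).reshape(-1,2)+[230,20]
P=np.array([onz(m,p,18)[:2] for p in c if p[0]<285 and p[1]>70 or (p[1]>127 and p[0]<305)])
r=least_squares(lambda q:np.hypot(*(P-q[:2]).T)-q[2],[600,-310,70],loss='soft_l1').x
print('foot',r.round(1),len(P))
fill=np.zeros(sub.shape[:2],np.uint8);cv2.drawContours(fill,[c-[230,20]],-1,1,-1)
f=cv2.morphologyEx(((fill==1)&(blue==0)).astype(np.uint8),cv2.MORPH_OPEN,np.ones((2,2)))
n,l,s,ce=cv2.connectedComponentsWithStats(f)
k=cv2.morphologyEx((im[60:165,55:170].min(2)>200).astype(np.uint8),cv2.MORPH_CLOSE,np.ones((9,9)))
h=max(cv2.findContours(k,0,1)[0],key=cv2.contourArea).reshape(-1,2)+[55,60]
R=cv2.minAreaRect(np.array([onz(m,p,14)[:2] for p in h],np.float32));print('housing',R,cv2.boxPoints(R).tolist())
for p in [((260,53),(326,127))]:
    A,B=[onz(m,q,180)[:2] for q in p];d=B-A;print('hand',A,B,np.hypot(*d),(A+B)/2,np.degrees(np.arctan2(d[1],d[0]))%180+90)
i=1+np.argmax(s[1:,4]);print(s[i],ce[i]+[230,20])
fc=cv2.findContours((l==i).astype(np.uint8),0,1)[0][0]
e=cv2.fitEllipse(fc);print('ell',np.array(e[0])+[230,20],e[1:])
a=np.radians(e[2]+90);u=np.array([np.cos(a),np.sin(a)])*max(e[1])/2;cc=np.array(e[0])+[230,20]
A,B=[onz(m,cc+k*u,180)[:2] for k in(-1,1)];d=B-A
print('ends',A.round(1),B.round(1),'len',np.hypot(*d),'mid',(A+B)/2,'normal ang',np.degrees(np.arctan2(d[1],d[0]))%180+90)
ms=env.camera_model('side');print('face tri',tri([(m,cc),(ms,(272.4,88.5))]))
E
python3 lamp.py
```

```text
(200, 100) [132 144 156]
(260, 100) [112 103  93]
(290, 130) [115 105  95]
(310, 60) [114 106  94]
(290, 92) [115 123 127]
(330, 100) [95 97 93]
foot [ 576.9 -305.7   49.1] 130
housing ((460.5735168457031, -61.68922424316406), (129.67678833007812, 73.73004913330078), 75.7579345703125) [[408.89007568359375, -115.4653091430664], [480.35400390625, -133.60430908203125], [512.2569580078125, -7.913139343261719], [440.79302978515625, 10.225860595703125]]
hand [ 603.65722771 -262.44613654] [ 565.69265112 -349.86927631] 95.3106208301084 [ 584.67493941 -306.15770643] 156.52650951444105Traceback (most recent call last):
  File "lamp.py", line 20, in <module>
    i=1+np.argmax(s[1:,4]);print(s[i],ce[i]+[230,20])
        ~~~~~~~~~^^^^^^^^^
    return _wrapfunc(a, 'argmax', axis=axis, out=out, **kwds)
    return bound(*args, **kwds)
ValueError: attempt to get argmax of an empty sequence
```

```bash
cat > lamp2.py <<'E'
from h import *
import pickle
from scipy.optimize import least_squares
m=pickle.load(open('w1.pkl','rb'));im=cv2.imread('pics/w1.png').astype(int)
sub=im[20:150,230:360]; D=cv2.GaussianBlur((sub[:,:,2]-sub[:,:,0]).astype(np.float32),(3,3),0)
blue=(D<5).astype(np.uint8)
n,l,s,ce=cv2.connectedComponentsWithStats(blue);blue=(l==1+np.argmax(s[1:,4])).astype(np.uint8)
c=np.vstack(cv2.findContours(blue,0,1)[0])
hull=cv2.convexHull(c); 
H=np.vstack([np.linspace(a,b,2) for a,b in zip(hull[:,0],np.roll(hull[:,0],-1,0)) ]) if 0 else hull[:,0]
P=[onz(m,p+[230,20],18)[:2] for p in H if (p[0]<30 and p[1]>50) or (p[1]>85 and p[0]<80)];P=np.array(P)
r=least_squares(lambda q:np.hypot(*(P-q[:2]).T)-q[2],[600,-310,70],loss='soft_l1').x
r2=least_squares(lambda q:np.hypot(*(P-q[:2]).T)-70,[600,-310],loss='soft_l1').x
print('foot',r.round(1),r2.round(1),len(P))
fill=np.zeros(sub.shape[:2],np.uint8);cv2.fillPoly(fill,[hull],1)
# face: pale pixels within 14 px of hand line
yy,xx=np.mgrid[20:150,230:360];t=np.array([66,74.])/np.hypot(66,74)
off=abs((xx-293)*t[1]-(yy-90)*t[0])
f=((D>=5)&(off<14)&(fill==1)).astype(np.uint8)
n,l,s,ce=cv2.connectedComponentsWithStats(f);i=1+np.argmax(s[1:,4]);print(s[i],ce[i]+[230,20])
fc=cv2.findContours((l==i).astype(np.uint8),0,1)[0][0]
e=cv2.fitEllipse(fc);print('ell',np.array(e[0])+[230,20],e[1:])
a=np.radians(e[2]+90);u=np.array([np.cos(a),np.sin(a)])*max(e[1])/2;cc=np.array(e[0])+[230,20]
A,B=[onz(m,cc+k*u,180)[:2] for k in(-1,1)];d=B-A
print('ends',A.round(1),B.round(1),'len',np.hypot(*d),'mid',(A+B)/2,'normal ang',np.degrees(np.arctan2(d[1],d[0]))%180+90)
ms=env.camera_model('side');print('face tri',tri([(m,cc),(ms,(272.4,88.5))]))
E
python3 lamp2.py; python3 -c "
from h import *
need([443.5,-97.5,150],-14.2)"
```

```text
foot [ 600.2 -310.8   68.4] [ 602.  -311.7] 15
[ 30  36  61  69 916] [290.16484716  90.37991266]
ell [290.40728378  90.69159698] ((11.66868782043457, 94.7403335571289), 139.01193237304688)
ends [ 564.4 -345.4] [ 601.8 -262.5] len 90.96183662924437 mid [ 583.13840361 -303.97082766] normal ang 155.70815739408152
face tri (array([ 581.18261179, -303.07541232,  182.42999051]), [2.1, 2.1])
t 1.5 tcp [ 479.5 -310.4  290.1] x [ 0.925  0.379 -0.001] y [ 0.379 -0.925 -0.001] yang -67.7 q6 33.7 w 59.9
slide units [ 1.584 -7.019  4.672]
spin units -6.69 (tool z down)
```

```bash
python3 -m jog '{"jaw":[60,60,60,60,60,60,60,60,60,60],"slide":[[0.2,-0.88,0.58],[0.2,-0.88,0.58],[0.2,-0.88,0.58],[0.2,-0.88,0.58],[0.2,-0.88,0.58],[0.2,-0.88,0.58],[0.2,-0.88,0.58],[0.2,-0.88,0.58],[0,0,0],[0,0,0]],"spin":[0,0,0,0,0,0,0,0,-1,-1]}' && python3 -m jog '{"jaw":[60,60,60,60,60,60],"slide":[[0,0,0],[0,0,0],[0,0,0],[0,0,0],[0,0,0],[0,0,0]],"spin":[-1,-1,-1,-1,-0.7,0]}'
python3 - <<'E'
from h import *
need([443.9,-97,27],-14.2)
im,m=snap('wrist','w2.png')
import pickle;pickle.dump(m,open('w2.pkl','wb'))
E
```

```text
time_s: 2.5
ee_pos: [443.2, -96.7, 150.9]
ee_rot: [-180.0, 0.1, 38.6]
force: [0.0, 0.1, -0.0]
gripper_width: 60.1
gripper_force: 0.0
time_s: 3.1
ee_pos: [443.9, -97.6, 151.4]
ee_rot: [180.0, 0.0, 75.8]
force: [-0.1, -0.3, -0.6]
gripper_width: 60.1
gripper_force: 0.0
t 3.1 tcp [443.9 -97.6 151.4] x [ 0.246  0.969 -0.   ] y [ 0.969 -0.246  0.   ] yang -14.2 q6 0.4 w 60.1
slide units [ 2.000e-02 -4.000e-03  4.148e+00]
spin units -0.004 (tool z down)
```

View pics/w2.png

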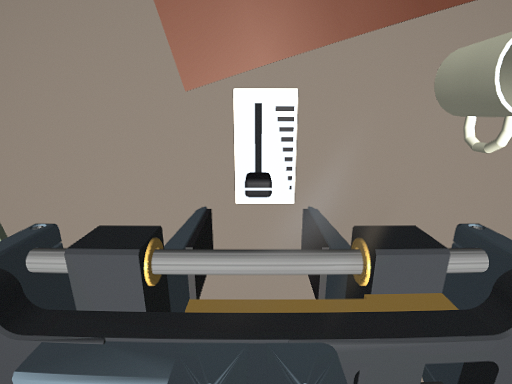

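Seen from above, the housing is square to the tool. The grip is at (258,185), midway between the fingers, and the thick end of the wedge is at the top, along tool +x. Next I go down, grip it and slide along +x.

```bash
python3 -m jog '{"jaw":[60,60,60,60,60,26,26,26,26,26],"slide":[[0,0,1],[0,0,1],[0,0,1],[0,0,0.8],[0,0,0.35],[0,0,0],[0,0,0],[0,0,0],[0,0,0],[0,0,0]],"spin":[0,0,0,0,0,0,0,0,0,0]}' 15 && python3 -m jog '{"jaw":[26,26,26,26,26,26,26,26],"slide":[[0.4,0,0],[0.4,0,0],[0.4,0,0],[0.4,0,0],[0.4,0,0],[0.4,0,0],[0.2,0,0],[0,0,0]],"spin":[0,0,0,0,0,0,0,0]}'
```

```text
time_s: 4.15
ee_pos: [445.2, -96.8, 27.7]
ee_rot: [179.9, 0.0, 75.9]
force: [-0.2, -0.1, 3.1]
gripper_width: 27.9
gripper_force: 15.0
time_s: 4.95
ee_pos: [464.0, -22.4, 27.5]
ee_rot: [179.9, 0.2, 76.1]
force: [-1.8, -12.6, 4.6]
gripper_width: 28.0
gripper_force: 15.0
```

```bash
python3 -m jog '{"jaw":[26,26,26,26],"slide":[[0.1,0,0],[0.1,0,0],[0,0,0],[0,0,0]],"spin":[0,0,0,0]}'; python3 -m jog '{"jaw":[26,60,60,60,60,60,60,60],"slide":[[0,0,0],[0,0,0],[0,0,0],[0,0,-1],[0,0,-1],[0,0,-1],[0,0,-1],[0,0,0]],"spin":[0,0,0,0,0,0,0,0]}'
python3 - <<'E'
from h import *
need([443.5,-97.5,150],78.5)
im,m=snap('wrist','w3.png')
import pickle;pickle.dump(m,open('w3.pkl','wb'))
a,m1=snap('scene','s3.png');b,m2=snap('side','d3.png')
f=lambda im,x,y,w,h:cv2.resize(im[y:y+h,x:x+w],(400,300),interpolation=cv2.INTER_CUBIC)
cv2.imwrite('pics/v3.png',np.vstack([np.hstack([f(a,210,180,80,60),f(b,250,160,64,48)]),np.hstack([f(im,156,50,200,150),f(im,256,0,256,192)])])[:,:,::-1])
E
```

```text
time_s: 5.35
ee_pos: [464.9, -18.8, 27.2]
ee_rot: [179.9, 0.4, 76.1]
force: [-1.8, -20.4, 3.9]
gripper_width: 27.9
gripper_force: 15.0
time_s: 6.15
ee_pos: [467.8, -14.5, 150.5]
ee_rot: [179.5, -0.1, 75.9]
force: [-0.4, -0.2, -0.6]
gripper_width: 59.9
gripper_force: 0.0
t 6.15 tcp [467.8 -14.5 150.5] x [0.243 0.97  0.002] y [ 0.97  -0.243  0.008] yang -14.1 q6 10.9 w 59.9
slide units [-2.881 -0.111  0.009]
spin units 10.926 (tool z down)
```

View pics/v3.png

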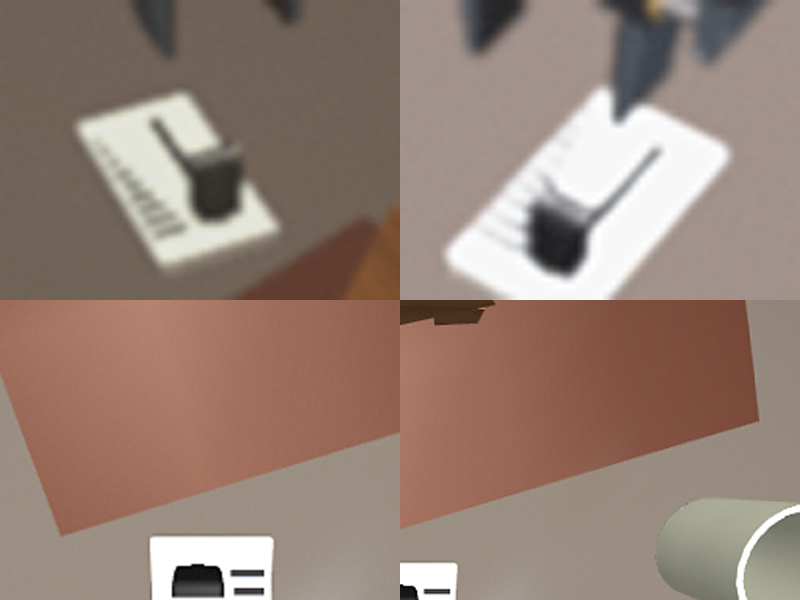

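The dimmer grip now sits at the thick end with the slot clear behind it. I'll check the number and work out the knife pose.

Run:
```python
from h import *
m1,m2=env.camera_model('scene'),env.camera_model('side')
S=lambda x,y,ox,oy,k:(x/k+ox-.5+.5/k,y/k+oy-.5+.5/k)
x,r=tri([(m1,S(216,154,210,180,5)),(m2,S(160,204,250,160,6.25))]);print(x,r,np.hypot(*(x-[443.8,-97.4,54])[:2]))
# handle outline in both original images: dark mask -> minAreaRect axis ; butt & collar are pale steel
st=env.state()
c=np.array([474.1,201.5,157.4]);b=np.array([425.3,207.4,244.9])
# expected axis from the row of tools and 28 deg
row=np.array([499.1,324.2])-c[:2];ang=np.degrees(np.arctan2(row[1],row[0]));print('row ang',ang)
for az in (ang+90,173):
    v=np.array([np.sin(np.radians(28))*np.cos(np.radians(az)),np.sin(np.radians(28))*np.sin(np.radians(az)),np.cos(np.radians(28))])
    print(az,(c+v*110).round(1),[proj(m,c+v*110).round(1) for m in(m1,m2)])
need([435,205,330],ang)
```

```text
[462.84095321 -22.19235709  54.49200153] [0.0, 0.0] 77.5805868142016
row ang 78.48367798345828
168.48367798345828 [423.5 211.8 254.5] [array([337. , 185.8]), array([258.5, 216.2])]
173 [422.8 207.8 254.5] [array([335.7, 184.7]), array([259.6, 214.8])]
t 6.3 tcp [464.3 -14.6 146. ] x [ 0.244  0.97  -0.   ] y [ 0.97  -0.244 -0.001] yang -14.1 q6 10.9 w 59.7
slide units [ 6.862 -2.738 -6.128]
spin units 10.928 (tool z down)
```

```bash
python3 -m jog '{"jaw":[60,60,60,60,60,60,60,60,60,60],"slide":[[0,0,-1],[0,0,-1],[0.5,-0.3,-1],[1,-0.4,-1],[1,-0.4,-1],[1,-0.4,-1],[1,-0.4,-0.13],[1,-0.4,0],[1,-0.4,0],[0.36,-0.04,0]],"spin":[0,0,0,0,0,0,0,0,0,0]}' && python3 -m jog '{"jaw":[50,50,50,50,50,50,50,50,50,50],"slide":[[0,0,0],[0,0,0],[0,0,0],[0,0,0],[0,0,0],[0,0,0],[0,0,0],[0,0,0],[0,0,0],[0,0,0]],"spin":[1,1,1,1,1,1,1,1,1,1]}' && python3 -m jog '{"jaw":[50,50,50],"slide":[[0,0,0],[0,0,0],[0,0,0]],"spin":[0.92,0,0]}'
python3 - <<'E'
from h import *
need([435,205,330],78.5)
im,m=snap('wrist','w4.png')
import pickle;pickle.dump(m,open('w4.pkl','wb'))
E
```

```text
time_s: 7.3
ee_pos: [434.4, 206.8, 328.7]
ee_rot: [-179.8, 0.1, 76.1]
force: [0.9, 0.2, -1.0]
gripper_width: 60.0
gripper_force: 0.0
time_s: 8.3
ee_pos: [435.5, 203.7, 329.1]
ee_rot: [179.9, 0.1, -4.5]
force: [0.3, -0.0, -0.3]
gripper_width: 49.8
gripper_force: 0.0
time_s: 8.6
ee_pos: [435.5, 204.0, 329.7]
ee_rot: [179.9, 0.1, -11.4]
force: [-0.7, -0.1, 1.2]
gripper_width: 50.0
gripper_force: 0.0
t 8.6 tcp [435.5 204.  329.7] x [ 0.98  -0.197 -0.001] y [-0.197 -0.98   0.001] yang -101.4 q6 125.1 w 50.0
slide units [-0.023 -0.028 -0.01 ]
spin units 0.018 (tool z down)
```

View pics/w4.png

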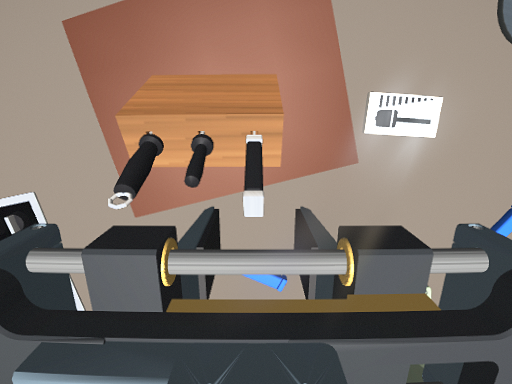

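From above, the flat-sided knife runs straight down the image from its collar (254,140) to its butt cap (253,204), aligned with the tool's x. The fork (198,160) and the steel (135,170) are to the left. The dimmer grip (387,118) is at the thick end.

Run:
```python
from h import *
import pickle
m=pickle.load(open('w4.pkl','rb'));im=cv2.imread('pics/w4.png').astype(int)
m1,m2=env.camera_model('scene'),env.camera_model('side')
for r in range(126,220,6):
    row=im[r,225:290];d=row.max(1)<70;p=row.min(1)>165
    f=lambda k:(225+np.flatnonzero(k)[[0,-1]]).tolist() if k.any() else None
    print(r,'dark',f(d),'pale',f(p))
S=lambda x,y,ox,oy,k:(x/k+ox-.5+.5/k,y/k+oy-.5+.5/k)
sb=S(213,26,260,180,400/140);db=S(329,59,160,200,400/120)
sc=S(149,138,260,180,400/140);dc=S(259,112,160,200,400/120)
print('butt',tri([(m1,sb),(m2,db),(m,(253.5,202))]));print('collar',tri([(m1,sc),(m2,dc),(m,(254,138))]))
T=np.array([435.5,204,329.7])
for z in (150,157,235,255):print(z,onz(m,(254,138),z).round(1),onz(m,(253.5,202),z).round(1))
```

```text
126 dark None pale None
132 dark None pale [253, 254]
138 dark None pale [246, 261]
144 dark [247, 260] pale None
150 dark [247, 261] pale None
156 dark [246, 261] pale None
162 dark [246, 261] pale None
168 dark [246, 261] pale None
174 dark [245, 261] pale None
180 dark [245, 262] pale None
186 dark [245, 262] pale None
192 dark None pale [243, 262]
198 dark None pale [243, 263]
204 dark None pale [243, 263]
210 dark None pale [244, 263]
216 dark None pale [244, 262]
butt (array([426.89120116, 207.93679512, 244.89336691]), [1.1, 1.7, 2.5])
collar (array([477.45950914, 199.75360994, 156.03628682]), [4.0, 3.3, 6.4])
150 [483.1 197.8 150. ] [400.3 215.3 150. ]
157 [483.6 197.6 157. ] [402.4 214.8 157. ]
235 [489.2 195.7 235. ] [426.5 209.1 235. ]
255 [490.6 195.3 255. ] [432.6 207.6 255. ]
```

```bash
python3 -m jog '{"jaw":[50,50,50,50,50,50,15,15,15,15],"slide":[[0.1,-0.12,0.6],[0,0,1],[0,0,1],[0,0,0.9],[0,0,0.5],[0,0,0],[0,0,0],[0,0,0],[0,0,0],[0,0,0]],"spin":[0,0,0,0,0,0,0,0,0,0]}' 20 && python3 -m jog '{"jaw":[15,15,15,15,15],"slide":[[0,0,0],[0,0,0],[-0.08,0,-0.15],[-0.16,0,-0.3],[0,0,0]],"spin":[0,0,0,0,0]}'
```

```text
time_s: 9.65
ee_pos: [439.5, 207.6, 211.4]
ee_rot: [-180.0, -0.1, -11.5]
force: [-0.5, -0.3, -0.3]
gripper_width: 21.1
gripper_force: 0.0
time_s: 10.15
ee_pos: [432.0, 209.2, 225.3]
ee_rot: [-179.9, -0.1, -11.5]
force: [0.9, -0.6, -2.2]
gripper_width: 19.9
gripper_force: 20.0
```

Gripped at 19.9 mm and pulling freely. Next I draw it the rest of the way out.

```bash
python3 -m jog '{"jaw":[15,15,15,15,15,15,15,15,15],"slide":[[-0.23,0,-0.43],[-0.23,0,-0.43],[-0.23,0,-0.43],[-0.23,0,-0.43],[-0.23,0,-0.43],[-0.23,0,-0.43],[-0.23,0,-0.43],[-0.2,0,-0.4],[0,0,0]],"spin":[0,0,0,0,0,0,0,0,0]}'
python3 - <<'E'
from h import *
need([473,-255,310],156)
a,m1=snap('scene','s5.png');b,m2=snap('side','d5.png')
f=lambda im,x,y,w,h:cv2.resize(im[y:y+h,x:x+w],(400,300),interpolation=cv2.INTER_CUBIC)
cv2.imwrite('pics/v5.png',np.hstack([f(a,240,80,200,150),f(b,170,120,200,150)])[:,:,::-1])
E
```

```text
time_s: 11.05
ee_pos: [378.7, 220.2, 328.7]
ee_rot: [-179.8, -0.2, -11.4]
force: [0.4, -0.1, -2.3]
gripper_width: 19.8
gripper_force: 20.0
t 11.05 tcp [378.7 220.2 328.7] x [ 0.98  -0.198  0.003] y [-0.198 -0.98  -0.003] yang -101.4 q6 130.1 w 19.8
slide units [ 6.221 14.904  0.6  ]
spin units -9.68 (tool z down)
```

View pics/v5.png

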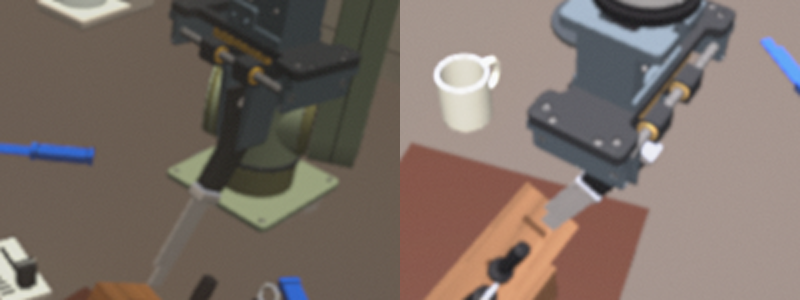

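The knife is clear of the block, with the blade fully visible over the empty slot, held at its ~28° lean. I carry it high to the lamp spot.

```bash
python3 -m jog '{"jaw":[15,15,15,15,15,15,15,15,15,15],"slide":[[0,0,-0.5],[0,0.3,-0.5],[0,0.7,0],[0.3,1,0],[0.5,1,0],[0.5,1,0],[0.5,1,0],[0.5,1,0],[0.5,1,0],[0.5,1,0]],"spin":[0,0,0,0,0,0,0,0,0,0]}' && python3 -m jog '{"jaw":[15,15,15,15,15,15,15,15,15,15],"slide":[[0.5,1,0],[0.5,1,0],[0.5,1,0],[0.5,1,0],[0.5,1,0],[0.42,0.9,0],[0,0.6,0],[0,0.3,0],[0,0,0],[0,0,0]],"spin":[0,0,0,0,0,0,0,0,-0.5,-1]}' && python3 -m jog '{"jaw":[15,15,15,15,15,15,15,15,15,15],"slide":[[0,0,0],[0,0,0],[0,0,0],[0,0,0],[0,0,0],[0,0,0],[0,0,0],[0,0,0],[0,0,0],[0,0,0]],"spin":[-1,-1,-1,-1,-1,-1,-1,-0.7,-0.48,0]}'
python3 - <<'E'
from h import *
need([473.4,-254.7,340],156)
print(env.state()['force'],env.state()['torque'])
E
```

```text
time_s: 12.15
ee_pos: [428.0, -36.8, 355.5]
ee_rot: [180.0, 0.1, -11.5]
force: [1.1, 0.4, -1.5]
gripper_width: 19.9
gripper_force: 20.0
time_s: 13.15
ee_pos: [473.0, -252.5, 355.7]
ee_rot: [-179.9, 0.1, 0.7]
force: [0.1, -0.9, -1.7]
gripper_width: 20.1
gripper_force: 20.0
time_s: 14.15
ee_pos: [473.1, -252.1, 356.0]
ee_rot: [-179.9, -0.0, 66.0]
force: [0.5, 0.9, -1.5]
gripper_width: 19.4
gripper_force: 20.0
t 14.15 tcp [ 473.1 -252.1  356. ] x [0.407 0.913 0.   ] y [ 0.913 -0.407 -0.001] yang -24.0 q6 -5.3 w 19.4
slide units [-0.077  0.044  0.535]
spin units -0.004 (tool z down)
[ 0.51795598  0.87752106 -1.51325721] [-0.13102183 -0.01043892  0.02827341]
```

```bash
cat > tilt.py <<'E'
from h import *
import sys
st=env.state();p=np.array(st['ee_pos']);R=Ro.from_euler('xyz',st['ee_rot'],degrees=True).as_matrix()
G=p-19*R[:,2];print('t',round(st['time_s'],2),'G',G.round(1),'torque',np.round(R.T@st['torque'],3),'w',round(st['gripper_width'],1))
for n in ('scene','side'):
    im,m=snap(n,'%s_%s.png'%(n,sys.argv[1]))
    # swing plane: rays onto the vertical plane through G spanned by tool x and z
    best=[]
    pts=[]
    g=im.astype(int)
    gu=proj(m,G);tips=[proj(m,G+200*(np.sin(a)*R[:,0]+np.cos(a)*R[:,2])) for a in np.radians([-45,0,45])]
    P=np.array([gu]+tips);lo=np.maximum(P.min(0).astype(int)-5,0);hi=np.minimum(P.max(0).astype(int)+5,[511,383])
    sub=g[lo[1]:hi[1],lo[0]:hi[0]]
    np.save('/tmp/%s.npy'%n,sub)
    # local counter colour = median; blade = grey (low chroma) pixels differing from it
    ch=sub[:,:,0]-sub[:,:,2];med=np.median(ch)
    k=cv2.morphologyEx(((ch<med-9)).astype(np.uint8),cv2.MORPH_OPEN,np.ones((2,2)))
    ys,xs=np.nonzero(k);
    o,_=ray(m,gu)
    Q=[]
    for x,y in zip(xs+lo[0],ys+lo[1]):
        o,d=ray(m,(x,y));q=o+d*((G-o)@R[:,1])/(d@R[:,1]);Q.append(R.T@(q-G))
    Q=np.array(Q);print(n,'chroma med',med,'n',len(Q),'G px',gu.round())
    for z0 in range(20,200,15):
        s=Q[(Q[:,2]>=z0)&(Q[:,2]<z0+15)&(abs(Q[:,0])<130)]
        if len(s)>3:print('  z',z0+7,'x min/med/max',np.round([s[:,0].min(),np.median(s[:,0]),s[:,0].max()],0),len(s))
E
python3 tilt.py a
```

```text
t 14.15 G [ 473.2 -252.1  375. ] torque [-0.063 -0.115 -0.028] w 19.4
scene chroma med 21.0 n 865 G px [193.  72.]
  z 27 x min/med/max [-129.   14.  130.] 50
  z 42 x min/med/max [-115.   27.  123.] 41
  z 57 x min/med/max [-127.   14.  128.] 46
  z 72 x min/med/max [-110.   19.  103.] 32
  z 87 x min/med/max [-105.   -9.   88.] 32
  z 102 x min/med/max [-117.  -11.   94.] 32
  z 117 x min/med/max [-130.  -33.  102.] 26
  z 132 x min/med/max [-120.  -47.   99.] 20
  z 147 x min/med/max [-129.  -63.  107.] 16
  z 162 x min/med/max [-120.  -85.   80.] 9
side chroma med 21.0 n 1273 G px [309.  41.]
  z 27 x min/med/max [-52. -10.  29.] 106
  z 42 x min/med/max [-51.  12. 129.] 101
  z 57 x min/med/max [-10.  22. 118.] 80
  z 72 x min/med/max [-130.   22.   51.] 71
  z 87 x min/med/max [-129.   20.   48.] 69
  z 102 x min/med/max [-130.   31.   58.] 63
  z 117 x min/med/max [-129.   33.   67.] 69
  z 132 x min/med/max [-129.  -89.   74.] 73
  z 147 x min/med/max [-129.   53.   81.] 59
  z 162 x min/med/max [-130.   70.   83.] 27
  z 177 x min/med/max [62. 74. 86.] 21
```

```bash
python3 -m jog '{"jaw":[15,15,15,15],"slide":[[0,0,0],[0,0,0],[0,0,0],[0,0,0]],"spin":[0,0,0,0]}' 8; python3 tilt.py b | grep -A14 -e ^t -e side | grep -v scene;  python3 -m jog '{"jaw":[15,15,15,15],"slide":[[0,0,0],[0,0,0],[0,0,0],[0,0,0]],"spin":[0,0,0,0]}' 5; python3 tilt.py c | sed -n '1p;/side/,$p'
```

```text
time_s: 14.65
ee_pos: [473.3, -252.6, 356.5]
ee_rot: [180.0, 0.0, 65.9]
force: [-0.7, -0.6, -1.3]
gripper_width: 19.7
gripper_force: 8.0
t 14.65 G [ 473.3 -252.6  375.5] torque [-0.064 -0.062  0.003] w 19.7
  z 27 x min/med/max [-124.   16.  128.] 48
  z 42 x min/med/max [-128.   24.  126.] 47
  z 57 x min/med/max [-126.   21.  116.] 41
  z 72 x min/med/max [-87.   8.  88.] 29
  z 87 x min/med/max [-125.   -3.   91.] 34
  z 102 x min/med/max [-129.  -13.   89.] 32
  z 117 x min/med/max [-128.  -30.   97.] 26
  z 132 x min/med/max [-114.  -41.  105.] 20
  z 147 x min/med/max [-127.  -71.  108.] 17
  z 162 x min/med/max [-113.  -83.  106.] 7
side chroma med 21.0 n 1285 G px [309.  41.]
  z 27 x min/med/max [-53. -13.  29.] 107
  z 42 x min/med/max [-47.  12. 129.] 96
  z 57 x min/med/max [-13.  21. 125.] 83
  z 72 x min/med/max [-130.   20.   47.] 68
  z 87 x min/med/max [-129.   19.   48.] 70
  z 102 x min/med/max [-129.   30.   57.] 62
  z 117 x min/med/max [-130.   33.   64.] 67
  z 132 x min/med/max [-129.  -90.   73.] 74
  z 147 x min/med/max [-129.   53.   80.] 59
  z 162 x min/med/max [-125.   67.   82.] 27
  z 177 x min/med/max [65. 73. 82.] 19
time_s: 15.15
ee_pos: [473.4, -252.6, 356.5]
ee_rot: [180.0, 0.0, 66.0]
force: [-0.3, -0.8, -0.3]
gripper_width: 19.7
gripper_force: 5.0
t 15.15 G [ 473.4 -252.6  375.5] torque [-0.12  -0.042  0.034] w 19.7
side chroma med 21.0 n 1238 G px [309.  41.]
  z 27 x min/med/max [-53. -18.  19.] 95
  z 42 x min/med/max [-51.   4. 129.] 91
  z 57 x min/med/max [-22.   6. 118.] 69
  z 72 x min/med/max [-130.    9.   36.] 70
  z 87 x min/med/max [-129.    4.   29.] 64
  z 102 x min/med/max [-129.    7.   34.] 64
  z 117 x min/med/max [-130.  -95.   40.] 62
  z 132 x min/med/max [-129.  -93.   45.] 68
  z 147 x min/med/max [-129.   26.   48.] 50
  z 162 x min/med/max [-125.   39.   52.] 27
  z 177 x min/med/max [33. 41. 53.] 21
  z 192 x min/med/max [39. 44. 52.] 11
```

```bash
python3 - <<'E'
s=open('tilt.py').read().replace("for z0 in range(20,200,15):","for z0 in ([] if n=='scene' else range(65,215,10)):").replace("z0+15","z0+10").replace("z0+7","z0+5").replace("(abs(Q[:,0])<130)","(abs(Q[:,0]-15)<65)").replace("np.median(s[:,0])","(s[:,0].min()+s[:,0].max())/2")
open('tilt.py','w').write(s)
E
python3 -m jog '{"jaw":[15,15,15],"slide":[[0,0,0],[0,0,0],[0,0,0]],"spin":[0,0,0]}' 4; python3 tilt.py d;  python3 -m jog '{"jaw":[15,15,15,15],"slide":[[0,0,0],[0,0,0],[0,0,0],[0,0,0]],"spin":[0,0,0,0]}' 3; python3 tilt.py e
```

```text
time_s: 15.55
ee_pos: [473.4, -252.6, 356.5]
ee_rot: [180.0, 0.0, 66.0]
force: [0.1, -0.7, -2.1]
gripper_width: 19.9
gripper_force: 4.0
t 15.55 G [ 473.4 -252.6  375.5] torque [ 0.006 -0.067  0.055] w 19.9
scene chroma med 22.0 n 801 G px [193.  72.]
side chroma med 21.0 n 1247 G px [309.  41.]
  z 70 x min/med/max [-16.  10.  36.] 45
  z 80 x min/med/max [-14.  10.  34.] 37
  z 90 x min/med/max [-13.   8.  29.] 34
  z 100 x min/med/max [-13.  10.  34.] 29
  z 110 x min/med/max [10. 23. 37.] 21
  z 120 x min/med/max [12. 26. 40.] 20
  z 130 x min/med/max [18. 30. 43.] 21
  z 140 x min/med/max [21. 33. 45.] 18
  z 150 x min/med/max [24. 36. 48.] 19
  z 160 x min/med/max [27. 39. 52.] 18
  z 170 x min/med/max [30. 40. 50.] 16
  z 180 x min/med/max [36. 44. 52.] 12
  z 190 x min/med/max [39. 45. 52.] 10
time_s: 16.05
ee_pos: [473.4, -252.6, 356.5]
ee_rot: [180.0, 0.0, 66.0]
force: [0.4, -0.4, -2.3]
gripper_width: 20.2
gripper_force: 3.0
t 16.05 G [ 473.4 -252.6  375.5] torque [-0.018  0.024 -0.016] w 20.2
scene chroma med 22.0 n 795 G px [193.  72.]
side chroma med 21.0 n 1227 G px [309.  41.]
  z 70 x min/med/max [-29.  -3.  23.] 39
  z 80 x min/med/max [-27.  -2.  22.] 41
  z 90 x min/med/max [-30.  -7.  17.] 33
  z 100 x min/med/max [-30. -10.  11.] 30
  z 110 x min/med/max [-11.   1.  14.] 19
  z 120 x min/med/max [-9.  3. 15.] 19
  z 130 x min/med/max [-7.  6. 18.] 19
  z 140 x min/med/max [-5.  8. 21.] 20
  z 150 x min/med/max [-5.  9. 23.] 19
  z 160 x min/med/max [-3. 10. 23.] 18
  z 170 x min/med/max [-0. 12. 25.] 17
  z 180 x min/med/max [ 2. 11. 20.] 13
  z 190 x min/med/max [ 4. 13. 22.] 12
  z 200 x min/med/max [ 4. 12. 21.] 10
```

```bash
cat >> tilt.py <<'E'
C=[];
for z0 in range(110,172,6):
    s=Q[(Q[:,2]>=z0)&(Q[:,2]<z0+6)&(abs(Q[:,0]-5)<45)]
    if len(s)>3:C.append((z0+3,(s[:,0].min()+s[:,0].max())/2))
C=np.array(C);k=np.polyfit(C[:,0],C[:,1],1);print('TILT',np.degrees(np.arctan(k[0])).round(1),'x at z110',np.polyval(k,110).round(1),'z170',np.polyval(k,170).round(1),'tip z',np.sort(Q[(Q[:,2]>150)&(abs(Q[:,0]-15)<50)][:,2])[-5:].round(0))
E
sed -i "s/    if len(s)>3:print('  z'/    if 0:print('  z'/" tilt.py
python3 -m jog '{"jaw":[15,15,15,15,15],"slide":[[0,0,0],[0,0,0],[0,0,0],[0,0,0],[0,0,0]],"spin":[0,0,0,0,0]}' 3 | head -2; python3 tilt.py f; python3 -c "
import cv2;im=cv2.imread('pics/side_f.png')[20:190,200:426];cv2.imwrite('pics/v6.png',cv2.resize(im,None,fx=3.5,fy=3.5,interpolation=2))"
```

```text
time_s: 16.65
ee_pos: [473.4, -252.6, 356.4]
t 16.65 G [ 473.4 -252.6  375.4] torque [-0.013 -0.027  0.054] w 20.0
scene chroma med 22.0 n 784 G px [193.  72.]
side chroma med 21.0 n 1210 G px [309.  41.]
TILT 9.9 x at z110 1.9 z170 12.4 tip z [197. 198. 200. 201. 202.]
```

View pics/v6.png

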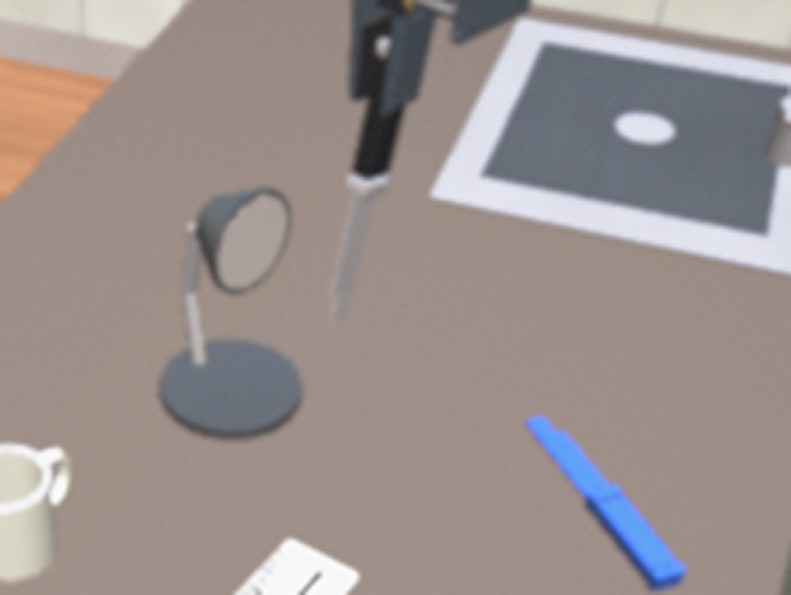

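The side view shows the knife hanging in the fingers: handle leaving them near (384,110), collar at (366,182) and tip at (336,316), crop pixels, with a small lean left. I'll compute the lean from those points.

Run:
```python
from h import *
m=env.camera_model('side');st=env.state();p=np.array(st['ee_pos']);R=Ro.from_euler('xyz',st['ee_rot'],degrees=True).as_matrix();G=p-19*R[:,2]
def pl(c):
    o,d=ray(m,(c[0]/3.5+199.64,c[1]/3.5+19.64));q=o+d*((G-o)@R[:,1])/(d@R[:,1]);return (R.T@(q-G)).round(1)
for n,c in dict(handle=(384,110),handle2=(374,165),collar=(366,183),blade1=(361,200),blade2=(349,260),tip=(336,316),tipL=(331,316),cap=(384,44)).items():print(n,pl(c))
# what a vertical line through G at z 90..200 looks like in crop
for z in(0,60,90,200):print(z,((proj(m,G+z*R[:,2])-[199.64,19.64])*3.5).round())
# edge points of the blade from gradient, hires
im=cv2.imread('pics/side_f.png').astype(int);g=im.sum(2)
for y in range(76,112,4):
    x0=285;row=g[y,x0:x0+32];print(y,(row//3).tolist())
```

```text
handle [-6.3 -0.  29.2]
handle2 [-2.7  0.  71.5]
collar [ 4.4 -0.  83.5]
blade1 [ 8.  -0.  96.4]
blade2 [ 14.1   0.  146.8]
tip [ 22.6  -0.  196.1]
tipL [ 29.2  -0.  192.8]
cap [  3.4  -0.  -22.6]
0 [383.  74.]
60 [373. 152.]
90 [369. 189.]
200 [354. 308.]
76 [143, 144, 144, 143, 145, 143, 145, 144, 145, 143, 145, 144, 144, 143, 146, 150, 150, 146, 142, 137, 132, 133, 137, 138, 142, 143, 145, 144, 143, 144, 143, 144]
80 [145, 144, 145, 145, 144, 142, 145, 145, 143, 145, 145, 144, 145, 147, 151, 152, 144, 140, 140, 139, 140, 143, 144, 144, 145, 145, 145, 144, 144, 144, 144, 143]
84 [144, 145, 144, 144, 144, 143, 145, 144, 145, 144, 145, 146, 146, 152, 154, 146, 138, 139, 139, 141, 143, 145, 145, 143, 144, 145, 143, 144, 143, 145, 145, 144]
88 [145, 144, 145, 144, 144, 145, 144, 145, 145, 146, 144, 148, 153, 154, 147, 140, 139, 140, 139, 143, 145, 143, 145, 145, 145, 145, 145, 144, 145, 143, 144, 145]
92 [144, 145, 145, 146, 145, 146, 145, 145, 146, 145, 146, 152, 153, 146, 141, 139, 138, 138, 143, 145, 144, 144, 145, 143, 145, 145, 145, 144, 145, 146, 145, 145]
96 [143, 145, 145, 145, 146, 145, 145, 145, 146, 146, 150, 153, 147, 139, 138, 138, 140, 142, 144, 145, 144, 146, 145, 144, 145, 146, 145, 145, 145, 145, 145, 145]
100 [147, 145, 146, 145, 146, 145, 144, 145, 147, 153, 155, 147, 141, 138, 137, 139, 143, 146, 144, 145, 145, 146, 144, 145, 144, 145, 145, 146, 146, 146, 145, 144]
104 [145, 146, 146, 144, 146, 146, 145, 146, 149, 153, 151, 149, 143, 142, 141, 145, 145, 145, 144, 146, 146, 144, 146, 146, 145, 144, 146, 145, 145, 146, 146, 145]
108 [146, 146, 145, 147, 146, 146, 145, 146, 148, 152, 156, 147, 141, 141, 142, 145, 145, 145, 145, 146, 146, 146, 146, 146, 148, 146, 144, 145, 145, 147, 146, 147]
```

Run:
```python
from h import *
m=env.camera_model('scene');st=env.state();p=np.array(st['ee_pos']);R=Ro.from_euler('xyz',st['ee_rot'],degrees=True).as_matrix();G=p-19*R[:,2]
im=cv2.imread('pics/scene_f.png').astype(int)
for z,x in((0,0),(40,-3),(80,3),(110,7),(150,14),(190,21)):
    q=proj(m,G+z*R[:,2]+x*R[:,0]);y=int(round(q[1]));print(z,q.round(1),'row',y)
    x0=int(q[0])-14;print('   from',x0,(im[y,x0:x0+28].sum(1)//3).tolist(),'rb',(im[y,x0:x0+28,2]-im[y,x0:x0+28,0]).tolist())
```

```text
0 [193.   71.6] row 72
   from 179 [95, 92, 96, 100, 98, 90, 73, 64, 64, 58, 52, 47, 45, 47, 46, 48, 45, 46, 47, 50, 58, 63, 74, 88, 94, 95, 94, 95] rb [73, 36, 15, 14, 15, 11, 6, 1, -3, -1, 4, 5, 6, 4, 5, 7, 5, 6, 8, 3, -1, -3, 4, 18, 25, 24, 25, 25]
40 [194.4  85.9] row 86
   from 180 [90, 94, 98, 98, 101, 101, 100, 97, 97, 103, 94, 72, 50, 46, 46, 47, 47, 50, 65, 85, 92, 93, 94, 95, 94, 94, 93, 92] rb [12, 14, 13, 14, 15, 13, 14, 13, 11, 7, 6, 4, 4, 3, 3, 4, 3, 8, 24, 34, 31, 27, 25, 23, 22, 23, 24, 24]
80 [196.1 100.9] row 101
   from 182 [79, 80, 78, 80, 79, 79, 80, 79, 80, 80, 93, 107, 111, 107, 108, 109, 116, 123, 112, 98, 106, 128, 146, 153, 154, 154, 153, 153] rb [-6, -6, -5, -5, -6, -6, -5, -5, -6, -3, 1, 2, -1, -1, 2, 5, 5, 4, 1, -2, -5, -6, -6, -6, -6, -7, -6, -7]
110 [197.4 111.7] row 112
   from 183 [158, 157, 157, 157, 158, 159, 159, 158, 157, 156, 151, 143, 138, 122, 107, 109, 105, 97, 94, 92, 93, 93, 94, 95, 94, 95, 95, 95] rb [-8, -7, -8, -9, -8, -8, -8, -7, -7, -6, -3, -3, -2, 3, 10, 13, 16, 19, 22, 23, 24, 25, 25, 24, 26, 25, 24, 24]
150 [199. 126.] row 126
   from 185 [93, 94, 94, 95, 95, 94, 95, 95, 94, 94, 94, 93, 93, 92, 98, 103, 98, 94, 95, 96, 95, 95, 96, 94, 95, 94, 93, 95] rb [24, 23, 22, 25, 23, 23, 25, 24, 23, 24, 25, 25, 23, 19, 16, 19, 23, 24, 23, 23, 23, 24, 23, 24, 24, 24, 24, 25]
190 [200.7 139.8] row 140
   from 186 [94, 93, 93, 94, 95, 94, 92, 94, 93, 93, 94, 93, 93, 92, 99, 108, 103, 95, 92, 94, 94, 94, 93, 94, 94, 95, 95, 94] rb [24, 24, 25, 23, 25, 26, 24, 24, 24, 23, 25, 24, 25, 22, 17, 16, 21, 24, 24, 23, 24, 23, 24, 24, 25, 25, 24, 24]
```

```bash
python3 -m jog '{"jaw":[15,15,15,15,15,15,15,15,15,15],"slide":[[-0.05,0,0],[-0.1,0,0],[-0.1,0,0],[-0.1,0,0],[-0.05,0,0],[0,0,0],[0.4,0,0],[0,0,0],[0,0,0],[0,0,0]],"spin":[0,0,0,0,0,0,0,0,0,0]}' 3; python3 tilt.py g
```

```text
time_s: 17.75
ee_pos: [473.4, -252.4, 356.5]
ee_rot: [180.0, 0.0, 66.0]
force: [0.3, 0.3, -2.4]
gripper_width: 19.5
gripper_force: 3.0
t 17.75 G [ 473.4 -252.4  375.5] torque [-0.085  0.056  0.047] w 19.5
scene chroma med 22.0 n 792 G px [193.  72.]
side chroma med 21.0 n 1218 G px [309.  41.]
TILT 8.1 x at z110 -4.1 z170 4.5 tip z [202. 203. 204. 205. 207.]
```

```bash
python3 -m jog '{"jaw":[15,15,15,15,15,15,15,15,15,15],"slide":[[-0.05,0,0],[-0.1,0,0],[-0.15,0,0],[-0.15,0,0],[-0.1,0,0],[-0.05,0,0],[0,0,0],[0.6,0,0],[0,0,0],[0,0,0]],"spin":[0,0,0,0,0,0,0,0,0,0]}' 3|head -2; python3 tilt.py h2
```

```text
time_s: 18.85
ee_pos: [473.3, -252.7, 356.5]
t 18.85 G [ 473.3 -252.6  375.5] torque [-0.071  0.052  0.051] w 20.1
scene chroma med 22.0 n 847 G px [193.  72.]
side chroma med 21.0 n 1205 G px [309.  41.]
TILT 6.1 x at z110 -5.6 z170 0.8 tip z [204. 204. 205. 207. 208.]
```

```bash
python3 -m jog '{"jaw":[15,15,15,15,15,15,15,15,15,15],"slide":[[-0.1,0,0],[-0.15,0,0],[-0.2,0,0],[-0.2,0,0],[-0.15,0,0],[-0.1,0,0],[0,0,0],[0.9,0,0],[0,0,0],[0,0,0]],"spin":[0,0,0,0,0,0,0,0,0,0]}' 3|head -2; python3 tilt.py h3
```

```text
time_s: 19.95
ee_pos: [473.4, -252.4, 356.5]
t 19.95 G [ 473.4 -252.4  375.5] torque [-0.092 -0.047  0.044] w 20.1
scene chroma med 22.0 n 843 G px [193.  72.]
side chroma med 21.0 n 1221 G px [309.  41.]
TILT 6.9 x at z110 -4.5 z170 2.8 tip z [202. 203. 204. 205. 207.]
```

```bash
python3 -m jog '{"jaw":[15,15,15,15,15,15,15,15,15,15],"slide":[[-0.1,0,0],[-0.2,0,0],[-0.3,0,0],[-0.4,0,0],[-0.4,0,0],[-0.4,0,0],[-0.3,0,0],[-0.2,0,0],[-0.1,0,0],[0,0,0]],"spin":[0,0,0,0,0,0,0,0,0,0]}' 3|head -2; python3 -m jog '{"jaw":[15,15,15,15,15,15,15,15,15],"slide":[[0,0,0],[0.8,0,0],[0.6,0,0],[0.4,0,0],[0.25,0,0],[0.15,0,0],[0.1,0,0],[0.1,0,0],[0,0,0]],"spin":[0,0,0,0,0,0,0,0,0]}' 3|head -2; python3 tilt.py h4
```

```text
time_s: 21.05
ee_pos: [443.9, -318.6, 356.4]
time_s: 21.95
ee_pos: [473.4, -252.7, 356.4]
t 21.95 G [ 473.4 -252.7  375.4] torque [-0.067  0.001 -0.014] w 19.9
scene chroma med 22.0 n 819 G px [193.  72.]
side chroma med 21.0 n 1208 G px [309.  41.]
TILT 1.2 x at z110 -18.0 z170 -16.8 tip z [205. 205. 206. 207. 208.]
```

That gives a tilt of about 1°. I clamp now and measure more precisely.

```bash
python3 -m jog '{"jaw":[15,15,15,15],"slide":[[0,0,0],[0,0,0],[0,0,0],[0,0,0]],"spin":[0,0,0,0]}' 25; python3 tilt.py i
cat > fine.py <<'E'
from h import *
st=env.state();p=np.array(st['ee_pos']);R=Ro.from_euler('xyz',st['ee_rot'],degrees=True).as_matrix();G=p-19*R[:,2]
I={}
for n in('side','scene'):
    fr=[snap(n) for _ in range(4)];m=fr[0][1];I[n]=(np.mean([f[0].astype(float) for f in fr],0),m)
im,m=I['side'];off=-17
E_=[]
for z in np.arange(105,178,4):
    xs=np.arange(-34,34.1,.5)+off;P=np.array([proj(m,G+x*R[:,0]+z*R[:,2]) for x in xs],np.float32)
    v=cv2.remap(im.astype(np.float32),P[None,:,0].copy(),P[None,:,1].copy(),1)[0]
    bg=np.median(v,0);d=np.abs(v-bg).sum(1);k=np.flatnonzero(d>12)
    if len(k):
        E_.append((z,xs[k[0]],xs[k[-1]],(xs*d)[d>6].sum()/d[d>6].sum()))
E_=np.array(E_);print(E_.round(1).tolist())
for c in(1,2,3):
    k=np.polyfit(E_[:,0],E_[:,c],1);r=E_[:,c]-np.polyval(k,E_[:,0]);g=abs(r)<1.5*r.std()+.1;k=np.polyfit(E_[g,0],E_[g,c],1)
    print('edge',c,'tilt',np.degrees(np.arctan(k[0])).round(2),'x@140',np.polyval(k,140).round(1))
im,m=I['scene'];L=[]
for z in np.arange(125,190,4):
    ys=np.arange(-20,20.1,.5);P=np.array([proj(m,G+off*R[:,0]+y*R[:,1]+z*R[:,2]) for y in ys],np.float32)
    v=cv2.remap(im.astype(np.float32),P[None,:,0].copy(),P[None,:,1].copy(),1)[0]
    d=np.abs(v-np.median(v,0)).sum(1);d[d<6]=0
    if d.sum()>0:L.append((z,(ys*d).sum()/d.sum()))
L=np.array(L);print(L.round(1).tolist());k=np.polyfit(L[:,0],L[:,1],1);print('roll',np.degrees(np.arctan(k[0])).round(2),'y@140',np.polyval(k,140).round(1))
E
python3 fine.py
```

```text
time_s: 22.45
ee_pos: [473.3, -252.7, 356.4]
ee_rot: [180.0, 0.0, 66.0]
force: [-0.1, 0.2, -2.0]
gripper_width: 19.7
gripper_force: 25.0
t 22.45 G [ 473.3 -252.7  375.4] torque [-0.127 -0.021 -0.015] w 19.7
scene chroma med 22.0 n 816 G px [193.  72.]
side chroma med 21.0 n 1187 G px [309.  41.]
TILT 0.7 x at z110 -17.4 z170 -16.6 tip z [204. 205. 206. 207. 210.]
[[105.0, -51.0, 17.0, -17.4], [113.0, -21.5, -2.0, -17.1], [117.0, -21.0, -3.5, -17.8], [121.0, -21.0, -4.0, -17.4], [125.0, -20.0, -3.5, -18.3], [129.0, -20.5, -3.5, -17.2], [133.0, -21.0, -3.0, -17.7], [137.0, -20.5, -2.5, -17.3], [141.0, -20.5, -2.5, -16.7], [145.0, -20.0, -3.5, -16.1], [149.0, -20.5, -4.0, -16.2], [153.0, -21.0, -2.0, -15.5], [157.0, -22.5, -0.5, -15.6], [161.0, -22.0, -1.0, -14.1], [165.0, -21.5, -1.5, -15.0], [169.0, -21.0, -1.5, -14.8], [173.0, -22.5, -1.0, -14.4], [177.0, -24.0, -2.0, -13.4]]
edge 1 tilt -1.74 x@140 -21.1
edge 2 tilt 2.09 x@140 -2.6
edge 3 tilt 3.49 x@140 -16.5
[[125.0, 10.5], [129.0, 8.1], [133.0, 1.1], [137.0, 0.7], [141.0, 0.3], [145.0, 0.8], [149.0, 0.7], [153.0, 0.8], [157.0, 1.3], [161.0, 1.1], [165.0, 0.7], [169.0, 1.0], [173.0, 1.0], [177.0, 1.5], [181.0, 1.7], [185.0, 1.1], [189.0, 1.4]]
roll -3.87 y@140 3.1
```

```bash
cat > prof.py <<'E'
from h import *
import sys
off=float(sys.argv[1])
st=env.state();p=np.array(st['ee_pos']);R=Ro.from_euler('xyz',st['ee_rot'],degrees=True).as_matrix();G=p-19*R[:,2]
im=np.mean([snap('side')[0].astype(np.float32) for _ in range(3)],0);m=env.camera_model('side')
zs=np.arange(40,225,3)
for o in(off-7,off,off+5):
    P=np.array([proj(m,G+o*R[:,0]+z*R[:,2]) for z in zs],np.float32)
    v=cv2.remap(im,P[None,:,0].copy(),P[None,:,1].copy(),1)[0]
    print(o,[(int(z),int(a.mean()),int(a[0]-a[2])) for z,a in zip(zs,v)])
E
python3 prof.py -17
```

```text
-24.0 [(40, 34, -2), (43, 33, -1), (46, 31, -2), (49, 33, -1), (52, 32, -2), (55, 32, -1), (58, 32, -1), (61, 33, -1), (64, 33, -1), (67, 32, -1), (70, 32, -1), (73, 32, -1), (76, 32, -1), (79, 35, -2), (82, 56, -4), (85, 101, -9), (88, 155, -12), (91, 180, -11), (94, 173, -5), (97, 152, 2), (100, 136, 7), (103, 131, 9), (106, 134, 9), (109, 138, 9), (112, 140, 9), (115, 140, 9), (118, 140, 10), (121, 140, 10), (124, 140, 10), (127, 140, 10), (130, 139, 10), (133, 140, 10), (136, 140, 10), (139, 140, 10), (142, 139, 10), (145, 140, 9), (148, 139, 10), (151, 139, 10), (154, 139, 10), (157, 140, 10), (160, 140, 10), (163, 140, 11), (166, 140, 11), (169, 140, 12), (172, 140, 11), (175, 139, 10), (178, 139, 10), (181, 140, 11), (184, 141, 11), (187, 141, 11), (190, 141, 11), (193, 141, 11), (196, 141, 11), (199, 141, 11), (202, 142, 12), (205, 142, 13), (208, 143, 16), (211, 145, 19), (214, 146, 21), (217, 146, 21), (220, 146, 21), (223, 146, 22)]
-17.0 [(40, 36, -2), (43, 34, -1), (46, 34, -1), (49, 35, 0), (52, 34, -1), (55, 35, -1), (58, 35, -1), (61, 34, -1), (64, 34, -1), (67, 34, -
[... 1015 characters left out ...]
), (88, 184, -15), (91, 190, -10), (94, 163, 0), (97, 141, 5), (100, 135, 6), (103, 137, 6), (106, 138, 6), (109, 139, 6), (112, 139, 6), (115, 139, 6), (118, 139, 6), (121, 139, 6), (124, 139, 6), (127, 140, 6), (130, 140, 6), (133, 139, 5), (136, 139, 5), (139, 138, 6), (142, 139, 6), (145, 138, 6), (148, 138, 6), (151, 139, 6), (154, 139, 6), (157, 138, 6), (160, 138, 5), (163, 138, 5), (166, 137, 5), (169, 137, 6), (172, 138, 6), (175, 138, 6), (178, 138, 6), (181, 139, 6), (184, 140, 6), (187, 140, 7), (190, 140, 7), (193, 140, 7), (196, 139, 7), (199, 140, 8), (202, 141, 10), (205, 143, 14), (208, 144, 18), (211, 145, 20), (214, 146, 22), (217, 146, 22), (220, 146, 21), (223, 146, 22)]
```

```bash
cat > fine2.py <<'E'
from h import *
import sys
off=float(sys.argv[1])
st=env.state();p=np.array(st['ee_pos']);R=Ro.from_euler('xyz',st['ee_rot'],degrees=True).as_matrix();G=p-19*R[:,2]
F={n:(np.mean([snap(n)[0].astype(np.float32) for _ in range(4)],0),env.camera_model(n)) for n in('side','scene')}
def edges(n,ax,base,zs,h,thr):
    im,m=F[n];im=cv2.GaussianBlur(im,(3,3),0);out=[]
    t=np.arange(-h,h+.1,.5)
    for z in zs:
        P=np.array([proj(m,G+base+q*R[:,ax]+z*R[:,2]) for q in t],np.float32)
        v=cv2.remap(im,P[None,:,0].copy(),P[None,:,1].copy(),1)[0];d=v[:,0]-v[:,2];bg=np.median(np.r_[d[:8],d[-8:]])
        k=np.flatnonzero(d<bg-thr)
        if len(k):w=np.clip(bg-d,0,None)*(d<bg-2);out.append((z,t[k[0]],t[k[-1]],(t*w).sum()/w.sum()))
    return np.array(out)
def fit(E,n):
    for c,l in((1,'lo'),(2,'hi'),(3,'cen')):
        k=np.polyfit(E[:,0],E[:,c],1);print(n,l,'angle',np.degrees(np.arctan(k[0])).round(2),'@150',np.polyval(k,150).round(2))
fit(edges('side',0,off*R[:,0],np.arange(108,190,3),28,7),'tilt(off %g)'%off)
E=edges('scene',1,off*R[:,0],np.arange(136,198,3),15,4);fit(E,'roll')
print('knife_mid',(G+150*R[:,2]+off*R[:,0]).round(1))
E
python3 fine2.py -17
```

```text
tilt(off -17) lo angle 0.86 @150 -9.89
tilt(off -17) hi angle -2.66 @150 19.02
tilt(off -17) cen angle -1.05 @150 4.54
roll lo angle 0.36 @150 -3.81
roll hi angle -0.09 @150 3.33
roll cen angle 0.19 @150 -0.25
knife_mid [ 466.4 -268.2  225.5]
```

```bash
cat >> fine2.py <<'E'
im,m=F['side']
t=np.arange(-34,16,2.)
print('x',t.astype(int).tolist())
for z in(110,125,140,155,170,185):
    P=np.array([proj(m,G+q*R[:,0]+z*R[:,2]) for q in t],np.float32)
    v=cv2.remap(im,P[None,:,0].copy(),P[None,:,1].copy(),1)[0];print(z,(v[:,0]-v[:,2]).round().astype(int).tolist(), v.mean(1).round().astype(int).tolist())
E
python3 fine2.py -13
```

```text
tilt(off -13) lo angle 1.08 @150 -13.97
tilt(off -13) hi angle -2.8 @150 15.09
tilt(off -13) cen angle -0.98 @150 0.52
roll lo angle 0.31 @150 -3.4
roll hi angle -0.05 @150 3.68
roll cen angle 0.14 @150 0.11
knife_mid [ 468.1 -264.5  225.4]
x [-34, -32, -30, -28, -26, -24, -22, -20, -18, -16, -14, -12, -10, -8, -6, -4, -2, 0, 2, 4, 6, 8, 10, 12, 14]
110 [21, 19, 17, 15, 12, 9, 8, 7, 7, 6, 6, 6, 6, 6, 7, 7, 9, 11, 14, 17, 19, 21, 22, 22, 22] [143, 142, 142, 141, 140, 139, 139, 139, 139, 139, 139, 139, 139, 139, 139, 139, 139, 140, 141, 142, 143, 144, 145, 145, 145]
125 [21, 20, 18, 15, 13, 11, 9, 8, 7, 7, 7, 7, 7, 7, 7, 8, 9, 11, 14, 16, 19, 20, 21, 22, 22] [144, 143, 143, 142, 141, 140, 140, 139, 139, 139, 139, 139, 140, 139, 139, 139, 139, 140, 142, 143, 144, 145, 145, 145, 145]
140 [21, 20, 18, 15, 12, 10, 8, 7, 6, 6, 6, 7, 6, 6, 7, 7, 9, 10, 13, 16, 18, 20, 21, 21, 22] [145, 144, 144, 142, 141, 140, 139, 139, 139, 139, 139, 139, 139, 139, 140, 140, 140, 141, 142, 143, 144, 144, 145, 145, 145]
155 [21, 20, 17, 15, 13, 10, 8, 7, 7, 7, 7, 7, 7, 7, 7, 7, 8, 10, 12, 15, 18, 19, 21, 21, 22] [145, 144, 144, 143, 141, 140, 139, 139, 139, 139, 139, 139, 139, 139, 139, 139, 139, 140, 141, 142, 144, 144, 145, 146, 146]
170 [21, 20, 19, 17, 15, 12, 10, 8, 7, 7, 7, 6, 6, 7, 7, 8, 9, 11, 13, 15, 17, 20, 21, 21, 22] [145, 145, 144, 143, 142, 141, 140, 139, 138, 138, 138, 138, 138, 138, 138, 139, 139, 140, 141, 142, 143, 144, 145, 145, 146]
185 [21, 20, 19, 16, 14, 12, 10, 8, 7, 7, 7, 7, 8, 9, 11, 14, 17, 19, 21, 21, 22, 22, 22, 22, 22] [145, 144, 144, 143, 142, 141, 140, 140, 140, 140, 140, 141, 141, 141, 142, 143, 144, 145, 145, 146, 146, 146, 146, 146, 146]
```

```bash
python3 -m jog '{"jaw":[15,15,15,15,15,15,15,15,15,15],"slide":[[0.02,0,0.1],[0.05,0.01,0.2],[0.06,0.01,0.3],[0.07,0.01,0.3],[0.07,0.01,0.3],[0.05,0,0.2],[0.025,0,0.11],[0,0,0],[0,0,0],[0,0,0]],"spin":[0,0,0,0,0,0,0,0,0,0]}' 25; python3 fine2.py -12.5; python3 -c "
from h import *
need([473.6,-255,180],156)"
```

```text
time_s: 24.9
ee_pos: [478.9, -243.8, 311.6]
ee_rot: [179.9, 0.0, 66.0]
force: [-0.1, -0.5, -0.9]
gripper_width: 19.7
gripper_force: 25.0
tilt(off -12.5) lo angle 0.76 @150 -14.68
tilt(off -12.5) hi angle -1.85 @150 14.31
tilt(off -12.5) cen angle -0.59 @150 -0.24
roll lo angle 0.77 @150 -3.93
roll hi angle -0.6 @150 3.52
roll cen angle 0.05 @150 -0.16
knife_mid [ 473.9 -255.3  180.6]
x [-34, -32, -30, -28, -26, -24, -22, -20, -18, -16, -14, -12, -10, -8, -6, -4, -2, 0, 2, 4, 6, 8, 10, 12, 14]
110 [20, 18, 16, 14, 11, 9, 8, 7, 7, 7, 7, 6, 6, 6, 7, 8, 9, 12, 15, 17, 19, 20, 21, 22, 22] [144, 143, 142, 141, 140, 138, 138, 139, 140, 140, 140, 140, 140, 140, 140, 140, 140, 141, 142, 144, 145, 146, 146, 146, 146]
125 [21, 19, 18, 15, 13, 11, 9, 8, 7, 6, 6, 6, 6, 6, 7, 7, 9, 11, 14, 17, 19, 20, 21, 21, 22] [145, 145, 144, 143, 142, 141, 140, 140, 140, 140, 140, 140, 140, 140, 140, 140, 140, 141, 143, 144, 145, 146, 146, 146, 146]
140 [20, 19, 17, 15, 13, 9, 8, 7, 6, 6, 6, 6, 6, 6, 7, 8, 9, 11, 13, 15, 18, 20, 22, 22, 22] [146, 145, 144, 143, 142, 141, 141, 140, 140, 140, 140, 140, 140, 140,
[... 208 characters left out ...]
0, 140, 140, 140, 140, 140, 141, 142, 144, 145, 145, 146, 146, 146]
170 [21, 20, 18, 16, 13, 10, 9, 7, 7, 7, 6, 6, 6, 6, 7, 7, 8, 10, 12, 15, 18, 20, 21, 21, 22] [146, 145, 145, 144, 142, 141, 140, 139, 139, 139, 139, 139, 139, 139, 139, 139, 140, 141, 142, 144, 145, 146, 146, 146, 146]
185 [21, 20, 18, 16, 14, 12, 10, 8, 6, 7, 6, 7, 7, 9, 11, 13, 16, 19, 20, 22, 22, 22, 22, 22, 22] [146, 146, 145, 144, 143, 142, 141, 141, 140, 140, 141, 141, 141, 141, 142, 142, 144, 145, 146, 146, 147, 146, 146, 147, 147]
t 25.3 tcp [ 478.7 -243.7  311.2] x [ 0.408  0.913 -0.   ] y [ 0.913 -0.408  0.   ] yang -24.0 q6 -4.2 w 20.0
slide units [-4.140e-01 -1.000e-03  4.373e+00]
spin units -0.006 (tool z down)
```

Run:
```python
from h import *
import pickle
m=pickle.load(open('w4.pkl','rb'));im=cv2.imread('pics/w4.png').astype(int)
k=(im[85:145,360:450].max(2)<95).astype(np.uint8);k=cv2.morphologyEx(k,cv2.MORPH_OPEN,np.ones((7,7)))
c=max(cv2.findContours(k,0,1)[0],key=cv2.contourArea).reshape(-1,2)+[360,85]
print(c.min(0),c.max(0))
u=np.array([.245,.9695]);v=np.array([.9695,-.245]);o=np.array([453.7,-58.1])
for z in(54.5,15):
    P=np.array([onz(m,p,z)[:2]-o for p in c]);print(z,'y',(P@u).min().round(1),(P@u).max().round(1),'x',(P@v).min().round(1),(P@v).max().round(1))
w=(im[85:145,360:450].min(2)>170).astype(np.uint8);c=np.argwhere(w)[:,::-1]+[360,85];P=np.array([onz(m,p,14)[:2]-o for p in c]);print('housing y',(P@u).min(),(P@u).max())
```

```text
Traceback (most recent call last):
ValueError: max() iterable argument is empty
```

Run:
```python
from h import *
import pickle
m=pickle.load(open('w4.pkl','rb'));im=cv2.imread('pics/w4.png').astype(int)
k=(im[85:145,355:450].max(2)<110).astype(np.uint8);k=cv2.morphologyEx(k,cv2.MORPH_OPEN,np.ones((5,5)))
c=max(cv2.findContours(k,0,1)[0],key=cv2.contourArea).reshape(-1,2)+[355,85]
print(c.min(0),c.max(0))
u=np.array([.245,.9695]);v=np.array([.9695,-.245]);o=np.array([453.7,-58.1])
for z in(54.5,15):
    P=np.array([onz(m,p,z)[:2]-o for p in c]);print(z,'y',(P@u).min().round(1),(P@u).max().round(1),'x',(P@v).min().round(1),(P@v).max().round(1))
w=(im[85:145,355:450].min(2)>170).astype(np.uint8);c=np.argwhere(w)[:,::-1]+[355,85];P=np.array([onz(m,p,14)[:2]-o for p in c]);print('housing y',(P@u).min(),(P@u).max())
```

```text
Traceback (most recent call last):
ValueError: max() iterable argument is empty
```

Run:
```python
from h import *
import pickle
m=pickle.load(open('w4.pkl','rb'));g=cv2.imread('pics/w4.png',0).astype(int)
for y in(108,112,116,120,124,128):print(y,g[y,362:445:2].tolist())
u=np.array([.245,.9695]);o=np.array([453.7,-58.1])
for q in((376,118),(397,118),(386,118)):print(q,[((onz(m,q,z)[:2]-o)@u).round(1) for z in(54.5,14)])
for q in((366,113),(441,117)):print('housing',((onz(m,q,14)[:2]-o)@u).round(1))
```

```text
108 [161, 164, 142, 255, 255, 255, 255, 255, 255, 255, 255, 255, 255, 255, 255, 255, 255, 255, 255, 255, 255, 255, 255, 255, 255, 255, 255, 255, 255, 255, 255, 255, 255, 255, 255, 255, 255, 255, 255, 255, 162, 163]
112 [164, 160, 139, 255, 255, 255, 255, 255, 124, 133, 133, 136, 135, 144, 143, 255, 139, 110, 255, 255, 255, 255, 255, 255, 255, 255, 255, 255, 255, 255, 255, 255, 255, 255, 255, 255, 255, 255, 255, 190, 166, 164]
116 [166, 155, 205, 255, 255, 255, 255, 150, 135, 135, 137, 134, 138, 142, 128, 255, 114, 104, 255, 255, 255, 255, 255, 255, 255, 255, 255, 255, 255, 255, 255, 255, 255, 255, 255, 255, 255, 255, 255, 164, 166, 165]
120 [171, 151, 255, 255, 255, 255, 255, 133, 138, 138, 136, 133, 138, 138, 163, 255, 114, 105, 99, 97, 96, 97, 99, 100, 104, 109, 115, 123, 126, 128, 130, 126, 125, 129, 182, 255, 255, 255, 251, 165, 166, 165]
124 [169, 150, 255, 255, 255, 255, 255, 135, 136, 135, 132, 131, 133, 130, 253, 132, 105, 255, 255, 255, 255, 255, 255, 255, 255, 255, 255, 255, 255, 255, 255, 255, 255, 255, 255, 255, 255, 255, 183, 167, 164, 164]
128 [164, 164, 255, 255, 255, 255, 255, 255, 255, 255, 255, 255, 255, 255, 255, 255, 255, 255, 255, 255, 255, 255, 255, 255, 255, 255, 255, 255, 255, 255, 255, 255, 255, 255, 255, 255, 255, 255, 162, 165, 164, 163]
(376, 118) [np.float64(63.4), np.float64(46.2)]
(397, 118) [np.float64(29.4), np.float64(9.0)]
(386, 118) [np.float64(47.3), np.float64(28.5)]
housing 65.0
housing -69.7
```

```bash
python3 -c "
from h import *
s=env.state();print(s['time_s'],s['gripper_force'],np.abs(s['qvel']).max());print(env.job_done())"
```

```text
25.3 24.99985009431839 0.05569655812887963
the job is handed in; nothing more can be done
None
```

I handed the job in at 25.3 s with the dimmer pushed against its full end stop (confirmed by the 20 N push; camera readings of its travel varied) and the knife held point down, flat to the lamp, tilt under about 1° and mid-blade about 1 mm from the measured lamp spot (calibration about 2 mm).

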